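Hang the parts bin on its cleat and put the spike away

TASK

Hang the aluminium parts bin on the board: tip its top towards the board so that the slanting strip at its back goes over the steel cleat, then let it drop down behind the cleat until it hangs upright, fully home, with its foot against the board, and let go. Then put the pointed steel spike from the bench into either compartment of the hanging bin, setting it in without a long drop, and leave the other things on the bench where they are.

Things in the scene. Friction and masses are not known exactly. Their poses are not given: they have to be found in the camera images.
- board: Fixed upright plywood board, 420 wide (its y), 400 high, standing on the bench. Origin on the bench under the middle of its front face; the face is the plane x = 0, -x points out of it to the free space in front, z up. It carries a steel cleat (cleat_lip) and, above, a lamp.
- cleat_lip (a point): Middle of the cleat's free upper edge, on the board at (-24, 0, 167); axes as the board's. The cleat, 300 long in y, is a strip 4 thick that rises from the board's face at z = 133 and slants up and outwards, 33 degrees from vertical, to this edge, leaving an upward-open V between strip and board.
- lamp (a point): Middle of the underside of the white lamp batten, on the board at (-92, 0, 340). The batten runs over the whole width on arms at y = +-200: x -79 to -105, z 340 to 380. A gripper pointing straight down at the hung bin would strike it: lean the gripper back, fingers pointing down and towards the board, 30 to 45 degrees.
- bin: Loose open aluminium bin, about 0.4 kg, 85 deep (x), 190 wide (y), at first standing on the bench. Origin under the centre of its base; -x front, +x rear, z up; hung, its axes are those of the board and its underside is 70 above the bench. Front, sides and divider 40 high, walls and floor 4; rear wall 115 high, outer face x = 42.5. The divider at y = 0 makes two compartments 77 (x) by 88 (y).
- hook_edge (a point): Middle of the free lower edge of the bin's rear strip, on the bin at (70, 0, 70). The strip, 120 long in y, 4 thick, goes from the rear wall at z = 112 down and rearwards, 33 degrees from vertical, to this edge, and hooks behind the cleat. Fully home, this edge is 27 below the cleat's upper edge and 2 off the board.
- foot (a point): Middle of the rear face of the bin's foot, on the bin at (71.5, 0, 12.5); the foot is a bar 100 long on the rear wall, z 5 to 20. Fully home it touches the board.
- fin (a point): Grip point in the bin's fin, on the bin at (-12, 0, 97). The fin stands on the divider in the plane y = 0, 10 thick (y), x -30 to 22, up to z = 122; when filling a compartment keep the gripper clear of it.
- spike: Loose turned steel spike, about 0.17 kg, standing on the bench: round shank 20 in diameter and 65 high, then a sharp cone to the point at 95. Origin at the centre of its flat foot, z along it to the point. It is one of three turned steel pieces in a row; only this one is pointed.
- spike_mid (a point): Point on the spike's axis 45 above its foot.
- blank: Bystander: plain steel cylinder standing on the bench, 24 in diameter, 60 high; origin at the centre of its foot.
- dome: Bystander: steel punch with a round head, standing, shank 20, head 28 in diameter, 68 high; origin at the centre of its foot.
- tape: Bystander: roll of tape lying flat, 100 in diameter, 25 high; origin under its centre.
- hammer: Bystander: hammer lying on the bench, about 300 long; origin under its middle.
- can: Bystander: spray can standing, 64 in diameter, 190 high; origin under its centre.
- wrench: Bystander: flat wrench lying on the bench in front of the board, below where the bin hangs; origin under its middle.
- driver: Bystander: screwdriver lying on the bench; origin under its middle.

How it is judged:
By the outcome, as a careful person would: the job done as asked, in the order asked, and still so for the second after the job is handed in, with the robot touching nothing.
It also fails if it takes over 54 s, if anything falls off the work surface, if the arm or the gripper's body presses on something with over 40 N, if the wrist force passes 120 N, or if a joint passes its speed limit or range.

ROBOT

A 7-joint arm with a two-finger parallel gripper is mounted at the origin on the work surface. World frame = base frame: x ahead of the robot, y to its left, z up, the work surface at z = 0. Lengths are in m, angles in rad, forces in N, time in s.
With the tool pointing down it reaches from about 0.35 to 0.9 m from the base axis. Payload 8.1 kg.
Tool frame: the origin (TCP) lies midway between the tips of the shut fingers; the grasp point (between the pads) lies 19 mm behind it; z points along the fingers, y is the line along which they close (so a half turn about z gives the same grasp; the last joint's range is limited). The gripper opens to 92 mm and grips with 3 to 60 N. Pads are 19 mm wide; open, the fingers measure 130 mm over their backs; the gripper's body (75 mm by 190 mm) begins 47 mm behind the grasp point.
Start: joints at [-0.103, 0.434, 0.025, 1.573, -0.012, 1.134, -0.075], TCP at [0.625, -0, 0.227] pointing down, gripper open.
Joint ranges: [-2.62, 2.62], [-0.44, 2.09], [-1.27, 1.32], [0.08, 2.57], [-1.32, 4.46], [0.12, 2], [-2.74, 2.74]. Speed limits (rad/s): [2.22, 2.22, 3.01, 3.01, 3.14, 3.14, 3.14].

INTERFACE

Orientations are given as a rotation vector (axis times angle).
In Python, from cell import arm gives the robot as it stands.
- The arm moves only by the tool carry_out, never from a script. Its arguments are lists of equal length, an entry for each row: "claw": the finger opening in cm, from 0 to 9.18; "delta_pos": the shift along the tool's x, y, z in cm, a list of three; "angular": the turn, a rotation vector about the tool's x, y, z in rad, a list of three. In form: {"claw": [claw, ...], "delta_pos": [[dx, dy, dz], ...], "angular": [[ax, ay, az], ...]}. A call has 1 to 20 rows; each row shifts and turns the commanded pose from where the row before left it, along the tool's axes as they then stand; what a row does not reach is not made up. A row lasts 1/10 s, in which the tool goes at most 50 mm and 8.59 degrees, less where a joint would pass 70% of its speed; a pose out of reach is approached as far as the arm can. A call with a gripper value outside its range is refused whole. The fingers move at their own pace and stop on an object; "force" is the grip in N (left out, the last holds). Time passes only in rows, so rows that do not move let the fingers close. It gives the time, the measured TCP pose, the force, the opening and the grip force at its end, in the units of the state.
- arm.observe(): the state, without advancing time (a new reading comes with each control period).
- arm.get_image(name): name is "scene" or "side" or "wrist"; returns a dict with "frame" (420x560x3 uint8, red, green, blue), "mtx" (3x3 intrinsics, pixels), "T" (4x4, takes a point from camera to world coordinates). Camera axes: x right, y down, z forward; pixel columns grow to the right and rows downward; lengths in m; the calibration is good to about 2 mm. A picture is of the moment at which its call begins. There is no depth.
- arm.sign_off(): hands the job in; it is judged then, once.
Trained networks look in a picture, given as the dict that the camera call returned (one of the last four; its "shot" number tells which), for a name from the list of things; names that differ only in an ending like _2 or _b are one class to them, and where a whole thing is asked for, a point or a joint stands for the part that bears it (a point fixed in the world has none). Each returns a list of dicts, best first, with "conf" (0 to 1); they miss things now and then, are a little off and sometimes report something else, mostly with a low value. They report only what shows in the picture. A call takes as long as a camera call.
- arm.look_for(label, picture): "centre" ([column, row] as shares, 0 to 1, of the picture: columns of its width, rows of its height, amid what is visible of it).
- arm.trace(label, picture): "region" (420x560 bool, what is visible of it) and "centre" ([column, row] as shares, 0 to 1, of the picture: columns of its width, rows of its height, amid what is visible of it).
- arm.place_of(label, picture): "centre" ([column, row] as shares, 0 to 1, of the picture: columns of its width, rows of its height: a listed point, or the origin of a listed thing).
The state is a dict: "clock": time; "joints": joint angles; "dq": joint speeds; "joint_efforts": joint torques, N m; "position": TCP position; "ee_rot": TCP orientation; "force": force on the tool from outside, world axes, zero at the start; "ft_torque": the same for the moment, N m; "width": opening from 0.0 (shut) to 1.0 (fully open); "gripper_force": force on a finger pad.
Only numpy, scipy, OpenCV 4.12 (cv2) and the standard library are available. Lean on these libraries where they do the work, as an engineer would, in place of code of your own. Each camera call takes 0.05 s, during which the arm holds its last target. There are 200 camera calls.

## Working session

There is one attempt and no reset: what is moved stays moved. The work goes in short steps, Python scripts to look and compute and a tool call to move; the robot and the scene stay as the last step left them, time stands still between calls to the robot, and variables do not carry over. Pictures are saved under pics/ and viewed, at most 10 in all, crops included, and the job is handed in when it is done.

Besides the shell and the picture viewer there is one more tool, called after ">>>" by a JSON object that holds its "fn" and its "kwargs", one argument or row to a line. carry_out: Moves the arm, as the interface text tells. Its arguments: {"type":"object","properties":{"claw":{"type":"array","items":{"type":"number"}},"delta_pos":{"type":"array","items":{"type":"array","items":{"type":"number"}}},"angular":{"type":"array","items":{"type":"array","items":{"type":"number"}}},"force":{"type":"number"}},"required":["claw","delta_pos","angular"]}

```bash
mkdir -p pics; ls
cat > h.py <<'E'
import numpy as np, cv2
from scipy.spatial.transform import Rotation as R
from cell import arm
def px(c): return np.array([c[0]*560,c[1]*420])
def ray(im,p):
    d=np.linalg.inv(im["mtx"])@np.array([p[0],p[1],1.]); T=np.array(im["T"]); d=T[:3,:3]@d
    return T[:3,3],d/np.linalg.norm(d)
def onz(im,p,z):
    o,d=ray(im,p); return o+d*(z-o[2])/d[2]
def tri(rs):
    A=np.zeros((3,3));b=np.zeros(3)
    for o,d in rs:
        P=np.eye(3)-np.outer(d,d);A+=P;b+=P@o
    x=np.linalg.solve(A,b); return x,[float(np.linalg.norm((np.eye(3)-np.outer(d,d))@(x-o))) for o,d in rs]
def proj(im,X):
    T=np.linalg.inv(im["T"]);c=T[:3,:3]@X+T[:3,3];u=im["mtx"]@c;return u[:2]/u[2]
E
python3 - <<'E'
from h import *
np.set_printoptions(precision=3,suppress=True)
ims={n:arm.get_image(n) for n in("scene","side","wrist")}
for n,i in ims.items(): cv2.imwrite(f"pics/a_{n}.png",i["frame"][:,:,::-1]); print(n,i["T"][:3,3],i["T"][:3,2])
cv2.imwrite("pics/a_both.png",cv2.resize(np.hstack([ims["scene"]["frame"],ims["side"]["frame"]])[:,:,::-1],None,fx=.7,fy=.7))
for l in("board","cleat_lip","lamp","bin","hook_edge","foot","fin","spike","spike_mid","blank","dome","wrench","can"):
    rs=[]
    for n,i in ims.items():
        r=arm.place_of(l,i)
        if r: print(l,n,px(r[0]["centre"]),round(r[0]["conf"],2),[ (px(k["centre"]).round(),round(k["conf"],2)) for k in r[1:2]])
        if r and r[0]["conf"]>.3: rs.append(ray(i,px(r[0]["centre"])))
    if len(rs)>1: print("  ",*tri(rs))
s=arm.observe();print(s)
E
```

```text
pics
scene [1.211 0.107 1.013] [-0.616 -0.12  -0.779]
side [ 0.425 -1.041  0.994] [ 0.121  0.783 -0.61 ]
wrist [0.627 0.073 0.385] [-0.002 -0.269 -0.963]
board scene [427.896 244.692] 0.67 [(array([303., 205.]), 0.6)]
board side [240.688 187.908] 0.63 []
   [0.498 0.406 0.002] [0.00022487348099572627, 0.00022487348099566585]
cleat_lip scene [434.224 208.908] 0.72 []
cleat_lip side [240.184 158.886] 0.77 []
cleat_lip wrist [201.6   356.202] 0.62 []
   [0.589 0.194 0.347] [0.1405503484684502, 0.12077507226987035, 0.12690464932967935]
lamp scene [429.688 160.188] 0.95 []
lamp side [237.384 125.58 ] 0.64 [(array([336., 248.]), 0.22)]
lamp wrist [105.504 151.998] 0.59 []
   [0.563 0.186 0.4  ] [0.11291294625193617, 0.07782123121784337, 0.12987877471513581]
bin scene [221.2  226.59] 0.57 []
bin side [267.008 303.996] 0.78 []
bin wrist [200.424 358.596] 0.83 []
   [ 0.531 -0.225 -0.003] [0.004702214878345259, 0.0011581735237488372, 0.004284270216409541]
hook_edge scene [243.208 209.706] 0.7 []
hook_edge side [260.4   273.294] 0.65 []
hook_edge wrist [172.816 344.4  ] 0.86 []
   [ 0.516 -0.1
[... 1652 characters left out ...]
207.312] 0.71 []
   [0.469 0.291 0.   ] [0.014582263650276466, 0.014582263650276442]
can scene [274.12 320.88] 0.56 []
can wrist [457.576 171.192] 0.94 []
   [0.811 0.004 0.011] [0.0036187402333741864, 0.003618740233374211]
{'clock': 2.1, 'joints': array([-0.103,  0.435,  0.025,  1.573, -0.012,  1.134, -0.075]), 'dq': array([-0.001, -0.001, -0.001, -0.   ,  0.001,  0.   ,  0.001]), 'joint_efforts': array([ -0.   , -66.766,   0.984, -31.48 ,  -0.061,   0.033,   0.   ]), 'position': array([ 0.625, -0.   ,  0.227]), 'ee_rot': array([ 2.222,  2.221, -0.   ]), 'force': array([-0.179,  0.097, -0.887]), 'ft_torque': array([-0.013,  0.043, -0.02 ]), 'gripper_force': 0.0, 'width': 1.0006066026020537}
```

View pictures.

View pics/a_both.png

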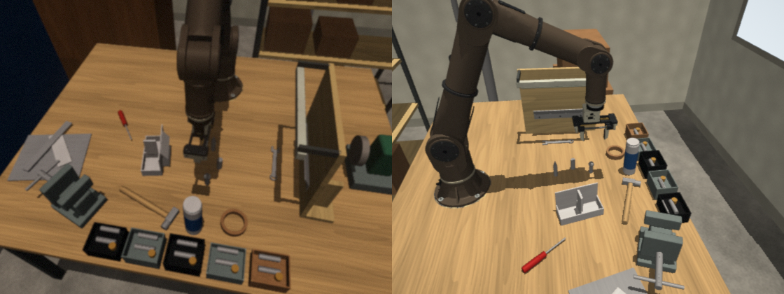

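View pics/a_wrist.png

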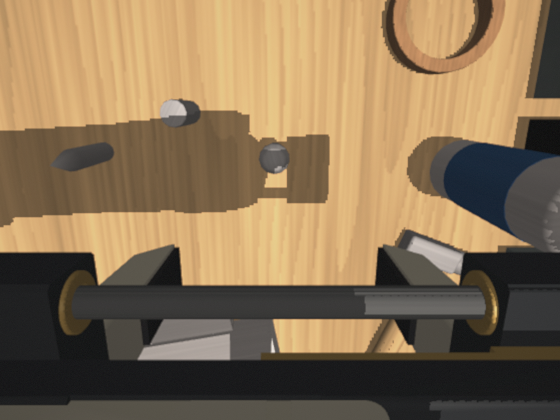

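Run:
```python
import cv2,numpy as np
a=cv2.imread("pics/a_side.png")[85:225,170:330];b=cv2.imread("pics/a_scene.png")[80:320,360:500]
a=cv2.resize(a,None,fx=2.9,fy=2.9,interpolation=cv2.INTER_CUBIC);b=cv2.resize(b,None,fx=2.3,fy=2.3,interpolation=cv2.INTER_CUBIC)
c=np.zeros((560,800,3),np.uint8);c[:a.shape[0],:a.shape[1]]=a;c[:b.shape[0],470:470+b.shape[1]]=b
cv2.imwrite("pics/b.png",c);print(a.shape,b.shape)
```

```text
(406, 464, 3) (552, 322, 3)
```

View pics/b.png

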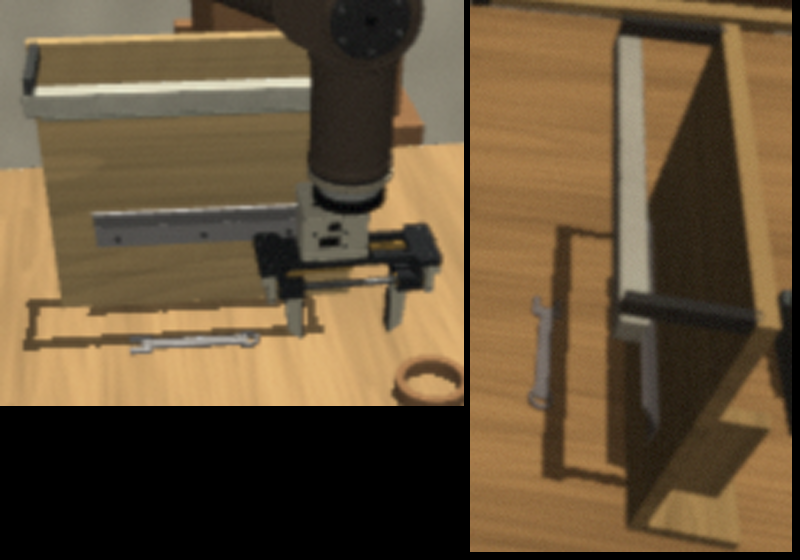

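```bash
cat >> h.py <<'E'
def fitpose(obs,x0,sig=None):
    # obs: list of (im, pixel, local xyz); planar pose x,y,yaw
    from scipy.optimize import least_squares
    def f(p):
        Rz=R.from_euler('z',p[2]).as_matrix()
        return np.concatenate([proj(i,Rz@np.array(l)+[p[0],p[1],0])-q for i,q,l in obs])
    r=least_squares(f,x0,loss='soft_l1',f_scale=2.); return r.x,f(r.x).reshape(-1,2)
E
python3 - <<'E'
from h import *
import pickle
np.set_printoptions(precision=4,suppress=True)
ims={n:arm.get_image(n) for n in("scene","side","wrist")}
S,D=ims["scene"],ims["side"]
pickle.dump({k:(v["mtx"],v["T"]) for k,v in ims.items()},open("cams.pkl","wb"))
P=lambda l,n:px(arm.place_of(l,ims[n])[0]["centre"])
o=[(D,np.array([191.4,190.9]),(0,.21,0)),(S,np.array([429.6,309.1]),(0,-.21,0)),(S,np.array([484.8,223.5]),(0,-.21,.4)),(D,np.array([202,158.4]),(-.024,.15,.167))]
for l,X in(("board",(0,0,0)),("cleat_lip",(-.024,0,.167)),("lamp",(-.092,0,.34))):
    for n in("scene","side"): o.append((ims[n],P(l,n),X))
p,r=fitpose(o,[.5,.4,1.57]);print("board",p);print(r)
print(*[onz(*q,0) for q in ((D,o[0][1]),(S,o[1][1]))])
o=[]
B=dict(bin=(0,0,0),hook_edge=(.07,0,.07),foot=(.0715,0,.0125),fin=(-.012,0,.097))
for l,X in B.items():
    for n in ims:
        for k in arm.place_of(l,ims[n]):
            q=px(k["centre"]);e=proj(ims[n],R.from_euler('z',1.7).apply(X)+[.531,-.225,0])
            print(l,n,q,e,round(k["conf"],2))
            if np.linalg.norm(q-e)<15:o.append((ims[n],q,X))
p,r=fitpose(o,[.53,-.225,1.7]);print("bin",p);print(r)
for n in ims:
    t=arm.trace("bin",ims[n])[0];m=t["region"].astype(np.uint8);cv2.imwrite(f"pics/m_{n}.png",m*255);print(n,m.sum())
for n,(u,v,w,h) in dict(scene=(170,180,120,90),side=(210,240,120,100)).items():
    c=cv2.resize(ims[n]["frame"][v:v+h,u:u+w,::-1],None,fx=3.3,fy=3.3,interpolation=cv2.INTER_CUBIC);cv2.imwrite(f"pics/c_{n}.png",c)
a,b=cv2.imread("pics/c_scene.png"),cv2.imread("pics/c_side.png");c=np.zeros((330,796,3),np.uint8);c[:a.shape[0],:396]=a;c[:330,400:796]=b;cv2.imwrite("pics/c.png",c)
E
```

```text
board [0.4974 0.402  1.5493]
[[  -0.7973    0.8981]
 [  -1.6425    1.2083]
 [   0.9414   -1.8683]
 [  -0.972     1.0293]
 [  -1.1713   -0.1442]
 [   1.1755    1.8286]
 [  -0.7177    4.3459]
 [   3.3788   -0.5548]
 [ 217.2381 -133.7382]
 [   0.0954   -2.8165]]
[0.2907 0.4127 0.    ] [0.7031 0.4019 0.    ]
bin scene [209.496 204.708] [220.2637 224.9313] 0.55
bin side [270.984 305.214] [267.5088 303.3676] 0.86
bin wrist [199.584 361.62 ] [201.1733 356.1823] 0.82
hook_edge scene [242.592 212.814] [240.4874 211.9865] 0.57
hook_edge side [261.128 274.008] [261.734  271.2943] 0.79
hook_edge wrist [174.496 346.71 ] [173.9222 343.1967] 0.91
hook_edge wrist [188.104 113.904] [173.9222 343.1967] 0.47
foot scene [241.528 221.214] [242.7095 223.3381] 0.8
foot side [261.576 282.912] [261.7659 283.6537] 0.97
foot wrist [186.2   311.514] [187.4068 310.8497] 0.82
fin scene [206.192 207.69 ] [211.8066 205.4859] 0.96
fin side [271.208 285.894] [268.5807 284.6389] 0.62
bin [ 0.5325 -0.229   1.7321]
[[-2.8287 -0.8796]
 [ 2.965  -2.7021]
 [-3.4476 -1.2175]
 [ 0.5291 -1.6834]
 [-0.9835  0.1826]
 [-0.1131  1.7266]
 [ 0.1006  1.7793]
 [ 0.7726  2.6441]
 [ 4.1438 -1.8908]
 [-1.8128 -0.3066]]
scene 2150
side 3055
wrist 5055
```

View pics/c.png

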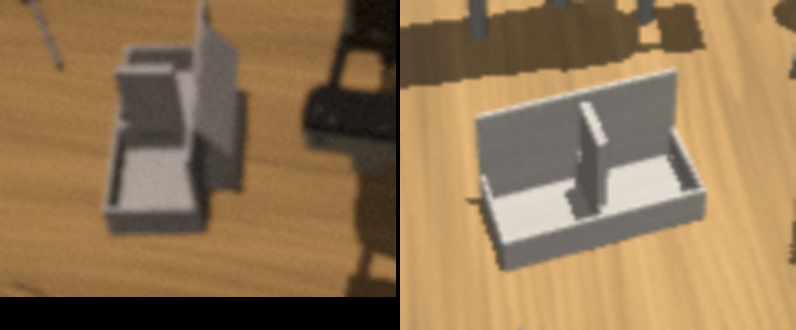

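Run:
```python
from h import *
import pickle
np.set_printoptions(precision=4,suppress=True)
c=pickle.load(open("cams.pkl","rb"));S,D,W=[dict(mtx=c[k][0],T=c[k][1]) for k in("scene","side","wrist")]
a=np.array
s=lambda u,v:a([170+u/3.3,180+v/3.3]);d=lambda u,v:a([210+(u-400)/3.3,240+v/3.3])
o=[(S,s(108,230),(-.0425,-.095,0)),(S,s(205,233),(.0425,-.095,0)),(S,s(105,212),(-.0425,-.095,.04)),
(D,d(505,270),(-.0425,.095,0)),(D,d(706,190),(-.0425,-.095,.04)),(D,d(702,222),(-.0425,-.095,0)),(D,d(477,116),(.0425,.095,.115)),(D,d(677,70),(.0425,-.095,.115))]
p,r=fitpose(o,[.53,-.225,1.7]);print(p);print(r)
X=R.from_euler('z',p[2]).apply([-.012,0,.097])+[p[0],p[1],0];print("fin",X)
# target tool pose lean 50
y=R.from_euler('z',p[2]).as_matrix()
al=np.radians(50)
z=y@[np.sin(al),0,-np.cos(al)];ty=-y[:,1];tx=np.cross(ty,z)
T=np.c_[tx,ty,z];print("TCP",X+.019*z)
st=arm.observe();Rc=R.from_rotvec(st["ee_rot"])
print((Rc.inv()*R.from_matrix(T)).as_rotvec(), "toolframe deltas(target):",T.T@(X+.019*z-st["position"]))
np.save("Tg.npy",np.c_[T,X+.019*z])
```

```text
[ 0.5319 -0.2253  1.7535]
[[ 0.0705  1.6558]
 [-0.7222  0.4612]
 [-1.3281 -0.2502]
 [-0.4236  0.4712]
 [-0.2729 -0.0656]
 [ 0.2517 -1.0656]
 [-1.0248 -0.4977]
 [-0.5747 -0.8274]]
fin [ 0.5341 -0.2371  0.097 ]
TCP [ 0.5315 -0.2228  0.0848]
[ 0.0799  0.8702 -0.171 ] toolframe deltas(target): [-0.2387 -0.1325 -0.0635]
```

>>> {"fn": "carry_out", "kwargs": {
  "claw": [5,5,5,5,5,5,5,5,5,5,5,5,5,5,5,5,5],
  "delta_pos": [
    [0,0,0],
    [0,0,0],
    [0,0,0],
    [0,0,0],
    [0,0,0],
    [0,0,0],
    [0,0,0],
    [-2.98,-1.66,-2.05],
    [-2.98,-1.66,-2.05],
    [-2.98,-1.66,-2.05],
    [-2.98,-1.66,-2.05],
    [-2.98,-1.66,-2.05],
    [-2.98,-1.66,-2.05],
    [-2.98,-1.66,-2.05],
    [-2.98,-1.66,-2.05],
    [0,0,0],
    [0,0,0]
  ],
  "angular": [
    [0.0114,0.1243,-0.0244],
    [0.0114,0.1243,-0.0244],
    [0.0114,0.1243,-0.0244],
    [0.0114,0.1243,-0.0244],
    [0.0114,0.1243,-0.0244],
    [0.0114,0.1243,-0.0244],
    [0.0114,0.1243,-0.0244],
    [0,0,0],
    [0,0,0],
    [0,0,0],
    [0,0,0],
    [0,0,0],
    [0,0,0],
    [0,0,0],
    [0,0,0],
    [0,0,0],
    [0,0,0]
  ],
  "force": 60
}}

```text
clock: 5.0
position: [0.5446, -0.2994, 0.1487]
ee_rot: [-1.523, -1.824, -0.709]
force: [-0.2, 1.6, -0.1]
width: 0.551
gripper_force: 0.0
```

```bash
cat >> h.py <<'E'
def togo(T):
    st=arm.observe();Rc=R.from_rotvec(st["ee_rot"])
    print("rot",(Rc.inv()*R.from_matrix(T[:,:3])).as_rotvec().round(4),"d now",(Rc.as_matrix().T@(T[:,3]-st["position"])*100).round(2),"d after rot",(T[:,:3].T@(T[:,3]-st["position"])*100).round(2))
E
python3 - <<'E'
from h import *
np.set_printoptions(precision=4,suppress=True)
togo(np.load("Tg.npy"))
ims={n:arm.get_image(n) for n in("scene","side","wrist")}
W=ims["wrist"]; p=[.5319,-.2253,1.7535]
L=lambda X:R.from_euler('z',p[2]).apply(X)+[p[0],p[1],0]
f=W["frame"][:,:,::-1].copy()
for X in [(-.03,0,.122),(.022,0,.122),(-.0425,.095,.04),(-.0425,-.095,.04),(.0425,.095,.115),(.0425,-.095,.115)]:
    cv2.circle(f,tuple(int(v) for v in proj(W,L(X))),4,(0,0,255),1)
a=cv2.resize(ims["side"]["frame"][85:225,170:310,::-1],None,fx=2.6,fy=2.6,interpolation=cv2.INTER_CUBIC)
b=cv2.resize(ims["scene"]["frame"][100:320,370:500,::-1],None,fx=2.4,fy=2.4,interpolation=cv2.INTER_CUBIC)
c=np.zeros((530,800,3),np.uint8);c[:a.shape[0],:a.shape[1]]=a;c[:528,400:712]=b
cv2.imwrite("pics/d_w.png",f);cv2.imwrite("pics/d.png",c)
for l in("board","cleat_lip","lamp","spike","spike_mid"):
    for n in("scene","side"):
        for k in arm.place_of(l,ims[n])[:2]:print(l,n,px(k["centre"]),round(k["conf"],2))
E
```

```text
rot [ 0.0012 -0.0002 -0.0023] d now [ 0.1   0.09 10.06] d after rot [ 0.1   0.1  10.06]
board scene [427.224 245.616] 0.59
board scene [389.816 228.102] 0.19
board side [238.28  190.596] 0.98
cleat_lip scene [435.008 207.984] 0.91
cleat_lip scene [209.496 206.304] 0.53
cleat_lip side [239.512 158.088] 0.92
lamp scene [428.008 158.214] 0.68
lamp side [237.496 124.782] 0.86
lamp side [317.576 220.416] 0.43
spike scene [303.576 211.008] 0.42
spike_mid scene [302.512 202.314] 0.59
```

View pics/d.png

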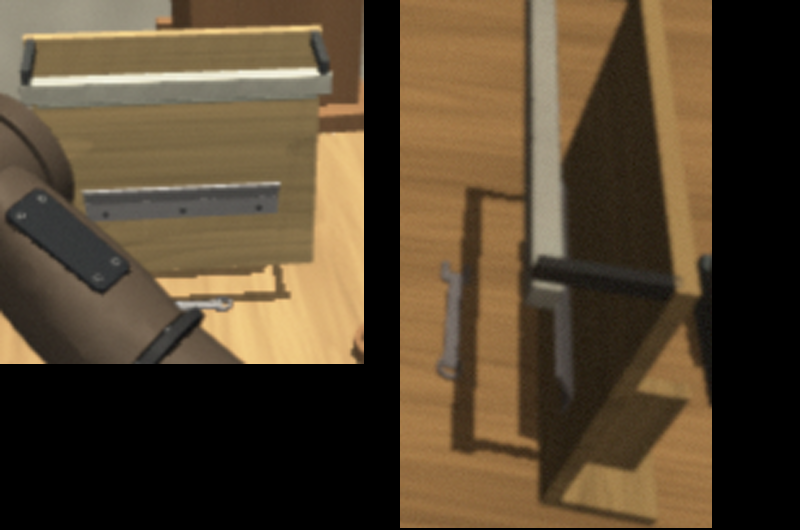

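View pics/d_w.png

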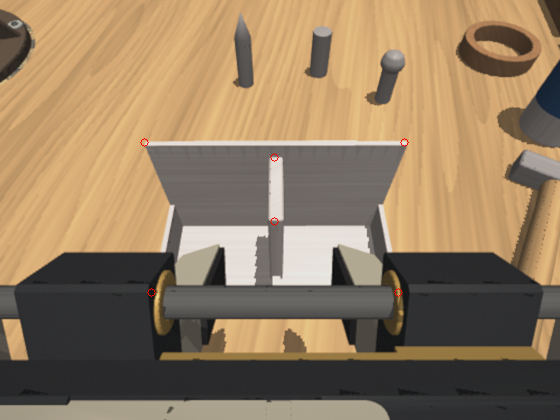

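>>> {"fn": "carry_out", "kwargs": {
  "claw": [5,5,5,5,0,0,0,0,0],
  "delta_pos": [
    [0.1,0.1,3],
    [0,0,3],
    [0,0,3],
    [0,0,1.05],
    [0,0,0],
    [0,0,0],
    [0,0,0],
    [0,0,0],
    [0,0,0]
  ],
  "angular": [
    [0,0,0],
    [0,0,0],
    [0,0,0],
    [0,0,0],
    [0,0,0],
    [0,0,0],
    [0,0,0],
    [0,0,0],
    [0,0,0]
  ],
  "force": 60
}}

```text
clock: 6.55
position: [0.5322, -0.2227, 0.086]
ee_rot: [-1.522, -1.827, -0.709]
force: [-0.3, 0.2, -0.0]
width: 0.156
gripper_force: 0.0
```

```bash
cat > plan.py <<'E'
from h import *
import sys,pickle
np.set_printoptions(precision=4,suppress=True)
# grasp: tool in bin frame (from the grasp estimate)
G=np.load("TB.npy") if len(sys.argv)>1 and False else None
def Tz(p): 
    M=np.eye(4);M[:3,:3]=R.from_euler('z',p[2]).as_matrix();M[:2,3]=p[:2];return M
def binpose(board,hx,hz,th,hy=0.):
    # bin pose in world with hook edge at (hx,hy,hz) of board, tipped th (deg)
    Ry=R.from_euler('y',th,degrees=True).as_matrix();M=np.eye(4);M[:3,:3]=Ry
    M[:3,3]=np.array([hx,hy,hz])-Ry@[.07,0,.07];return Tz(board)@M
E
python3 - <<'E'
from plan import *
c=pickle.load(open("cams.pkl","rb"));S,D=[dict(mtx=c[k][0],T=c[k][1]) for k in("scene","side")]
a=np.array
o=[(D,a([191.4,190.9]),(0,.21,0)),(D,a([290.4,185.8]),(0,-.21,0)),(D,a([201.9,158.2]),(-.024,.15,.167)),(D,a([277.3,155.4]),(-.024,-.15,.167)),
(S,a([429.2,308.7]),(0,-.21,0)),(S,a([484,222]),(0,-.21,.4)),(S,a([440.8,268.8]),(-.024,-.15,.167)),
(S,a([427.5,245.2]),(0,0,0)),(D,a([238.3,190]),(0,0,0)),(S,a([435,208.]),(-.024,0,.167)),(D,a([239.5,158.1]),(-.024,0,.167)),(S,a([428.5,159.]),(-.092,0,.34)),(D,a([237.5,124.9]),(-.092,0,.34))]
p,r=fitpose(o,[.5,.4,1.55]);print("board",p);print(r)
np.save("board.npy",p)
st=arm.observe();print(st["position"],st["width"],st["gripper_force"],st["force"])
T=np.eye(4);T[:3,:3]=R.from_rotvec(st["ee_rot"]).as_matrix();T[:3,3]=st["position"]
B=Tz([.5319,-.2253,1.7535])
TB=np.linalg.inv(B)@T;print(TB);np.save("TB.npy",TB)
E
```

```text
board [0.4977 0.4067 1.5303]
[[ -0.6578  -0.2939]
 [ -0.8569  -0.0038]
 [ -0.8929   0.2439]
 [ -0.4635  -0.132 ]
 [ -0.9364   1.7187]
 [  2.1898  -0.2361]
 [ -4.1298 -11.7772]
 [  0.3699  -0.044 ]
 [  2.3712  -1.8246]
 [  0.6328   1.4577]
 [ -0.2669  -1.2571]
 [ -1.5882   0.5688]
 [  0.3721  -0.6116]]
[ 0.5322 -0.2227  0.086 ] 0.15628669222992492 0.0 [-0.2524  0.1893 -0.0481]
[[ 0.6435 -0.001   0.7654  0.0025]
 [-0.0003 -1.     -0.001  -0.0007]
 [ 0.7654  0.0004 -0.6435  0.086 ]
 [ 0.      0.      0.      1.    ]]
```

>>> {"fn": "carry_out", "kwargs": {
  "claw": [0,0,0,0,0,0,0,0,0,0,0],
  "delta_pos": [
    [0,0,0],
    [0,0,0],
    [0,0,0],
    [0,0,0],
    [0,0,0],
    [1.15,0,-0.965],
    [2.3,0,-1.93],
    [2.3,0,-1.93],
    [2.3,0,-1.93],
    [2.3,0,-1.93],
    [1.15,0,-0.965]
  ],
  "angular": [
    [0,0,0],
    [0,0,0],
    [0,0,0],
    [0,0,0],
    [0,0,0],
    [0,0,0],
    [0,0,0],
    [0,0,0],
    [0,0,0],
    [0,0,0],
    [0,0,0]
  ]
}}

```text
clock: 7.65
position: [0.5328, -0.2216, 0.2388]
ee_rot: [-1.521, -1.83, -0.71]
force: [1.8, -0.3, -4.3]
width: 0.108
gripper_force: 60.0
```

```bash
cat >> plan.py <<'E'
def go(hx,hz,th,hy=0.):
    st=arm.observe();T=np.eye(4);Rc=R.from_rotvec(st["ee_rot"]).as_matrix()
    G=binpose(np.load("board.npy"),hx/1e3,hz/1e3,th,hy)@np.load("TB.npy")
    print((hx,hz,th),"tcp",G[:3,3]);togo(G[:3])
E
python3 - <<'E'
from plan import *
st=arm.observe();print(st["position"],st["width"],st["gripper_force"],st["force"])
W=arm.get_image("wrist")
TB=np.load("TB.npy");T=np.eye(4);T[:3,:3]=R.from_rotvec(st["ee_rot"]).as_matrix();T[:3,3]=st["position"]
B=T@np.linalg.inv(TB);f=W["frame"][:,:,::-1].copy()
for X in [(-.03,0,.122),(.022,0,.122),(.0425,.095,.115),(.0425,-.095,.115)]:
    cv2.circle(f,tuple(int(v) for v in proj(W,(B@[*X,1])[:3])),4,(0,0,255),1)
cv2.imwrite("pics/e.png",f)
go(-70,205,10);go(-8,185,10)
E
```

```text
[ 0.5328 -0.2216  0.2388] 0.10845825852016089 59.99181032180786 [ 1.8126 -0.3376 -4.3254]
(-70, 205, 10) tcp [0.493  0.2731 0.2325]
rot [-0.156  -0.1721  0.1619] d now [31.28  5.07 38.24] d after rot [37.3  -6.06 32.22]
(-8, 185, 10) tcp [0.4955 0.3351 0.2125]
rot [-0.156  -0.1721  0.1619] d now [33.65  6.43 44.15] d after rot [40.77 -6.06 37.73]
```

View pics/e.png

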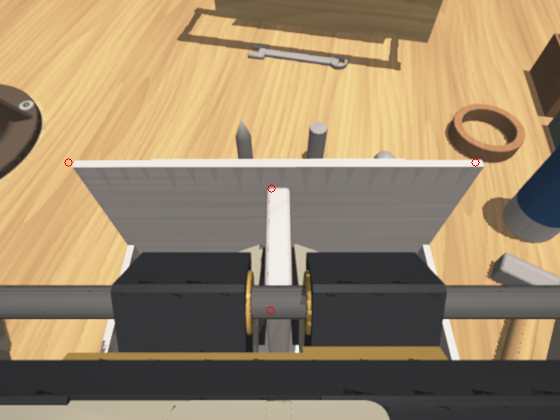

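>>> {"fn": "carry_out", "kwargs": {
  "claw": [0,0,0,0,0,0,0,0,0,0,0,0,0,0,0,0,0,0,0,0],
  "delta_pos": [
    [0,0,0],
    [0,0,0],
    [0,0,0],
    [0,0,0],
    [1.33,-0.217,1.15],
    [2.66,-0.433,2.3],
    [2.66,-0.433,2.3],
    [2.66,-0.433,2.3],
    [2.66,-0.433,2.3],
    [2.66,-0.433,2.3],
    [2.66,-0.433,2.3],
    [2.66,-0.433,2.3],
    [2.66,-0.433,2.3],
    [2.66,-0.433,2.3],
    [2.66,-0.433,2.3],
    [2.66,-0.433,2.3],
    [2.66,-0.433,2.3],
    [2.66,-0.433,2.3],
    [1.33,-0.217,1.15],
    [0,0,0]
  ],
  "angular": [
    [-0.039,-0.043,0.0405],
    [-0.039,-0.043,0.0405],
    [-0.039,-0.043,0.0405],
    [-0.039,-0.043,0.0405],
    [0,0,0],
    [0,0,0],
    [0,0,0],
    [0,0,0],
    [0,0,0],
    [0,0,0],
    [0,0,0],
    [0,0,0],
    [0,0,0],
    [0,0,0],
    [0,0,0],
    [0,0,0],
    [0,0,0],
    [0,0,0],
    [0,0,0],
    [0,0,0]
  ]
}}

```text
clock: 9.7
position: [0.4896, 0.2755, 0.2288]
ee_rot: [-1.853, -1.782, -0.67]
force: [-0.1, -0.3, -3.4]
width: 0.107
gripper_force: 60.0
```

Run:
```python
from plan import *
st=arm.observe();print(st["clock"],st["position"],st["gripper_force"],st["force"],st["joints"])
go(-70,205,10);go(-8,185,10);go(-5,152,10)
ims={n:arm.get_image(n) for n in("scene","side","wrist")}
a=cv2.resize(ims["side"]["frame"][95:225,170:300,::-1],None,fx=2.6,fy=2.6,interpolation=cv2.INTER_CUBIC)
b=cv2.resize(ims["scene"]["frame"][100:320,330:500,::-1],None,fx=2.4,fy=2.4,interpolation=cv2.INTER_CUBIC)
w=cv2.resize(ims["wrist"]["frame"][:,:,::-1],None,fx=.65,fy=.6)
c=np.zeros((600,800,3),np.uint8);c[:338,:338]=a;c[:528,390:798]=b;c[340:592,:364]=w
cv2.imwrite("pics/f.png",c)
```

```text
9.7 [0.4896 0.2755 0.2288] 59.99341607093811 [-0.1311 -0.3284 -3.4255] [ 0.1207  0.3375 -0.3853  1.9888 -0.8     0.8112  0.2873]
(-70, 205, 10) tcp [0.493  0.2731 0.2325]
rot [-0.0084 -0.0028 -0.0008] d now [ 0.07  0.35 -0.42] d after rot [ 0.07  0.35 -0.42]
(-8, 185, 10) tcp [0.4955 0.3351 0.2125]
rot [-0.0084 -0.0028 -0.0008] d now [3.52 0.38 5.1 ] d after rot [3.54 0.34 5.09]
(-5, 152, 10) tcp [0.4957 0.3381 0.1795]
rot [-0.0084 -0.0028 -0.0008] d now [1.63 0.41 7.82] d after rot [1.65 0.34 7.82]
```

View pics/f.png

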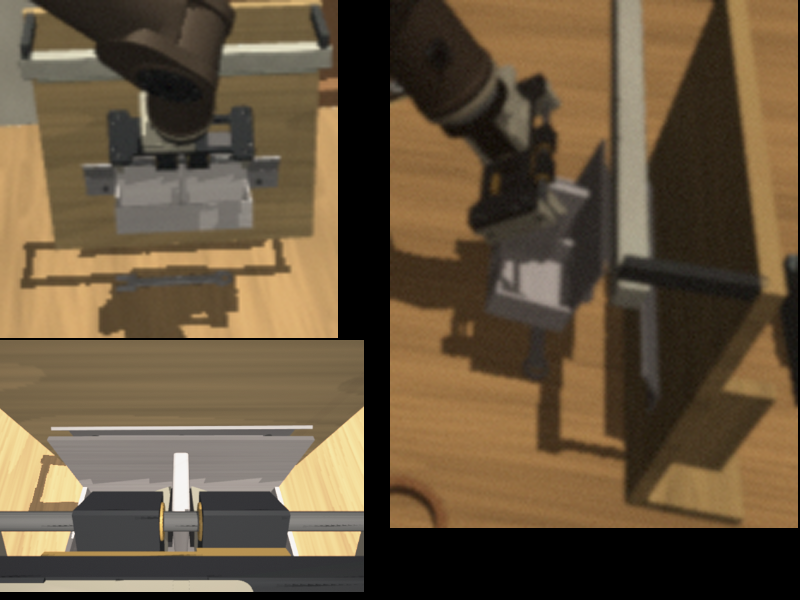

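Run:
```python
from plan import *
W=arm.get_image("wrist");b=np.load("board.npy");st=arm.observe()
for y in(.15,0,-.15): print("lip pred",y,proj(W,(Tz(b)@[-.024,y,.167,1])[:3]))
g=cv2.cvtColor(W["frame"],cv2.COLOR_RGB2GRAY).astype(int)
for u in(90,150,280,400,465): print(u,[(v,g[v,u]) for v in range(138,172,1)] if u==280 else "", "peak",135+g[135:155,u].argmax(), g[135:155,u].max())
T=np.eye(4);T[:3,:3]=R.from_rotvec(st["ee_rot"]).as_matrix();T[:3,3]=st["position"]
B=T@np.linalg.inv(np.load("TB.npy"))
for y in(.095,-.095): print("rear top pred",proj(W,(B@[.0425,y,.115,1])[:3]))
r=g[146];idx=np.where(r>170)[0];print(idx.min(),idx.max())
```

```text
lip pred 0.15 [ 76.6178 145.8305]
lip pred 0 [275.8269 144.5341]
lip pred -0.15 [475.8658 143.2324]
90  peak 146 212
150  peak 148 221
280 [(138, np.int64(116)), (139, np.int64(112)), (140, np.int64(109)), (141, np.int64(110)), (142, np.int64(148)), (143, np.int64(203)), (144, np.int64(220)), (145, np.int64(220)), (146, np.int64(221)), (147, np.int64(221)), (148, np.int64(165)), (149, np.int64(98)), (150, np.int64(94)), (151, np.int64(99)), (152, np.int64(97)), (153, np.int64(97)), (154, np.int64(97)), (155, np.int64(98)), (156, np.int64(96)), (157, np.int64(81)), (158, np.int64(88)), (159, np.int64(142)), (160, np.int64(156)), (161, np.int64(148)), (162, np.int64(147)), (163, np.int64(147)), (164, np.int64(147)), (165, np.int64(147)), (166, np.int64(142)), (167, np.int64(135)), (168, np.int64(132)), (169, np.int64(132)), (170, np.int64(133)), (171, np.int64(132))] peak 146 221
400  peak 143 216
465  peak 142 215
rear top pred [ 69.78   163.8392]
rear top pred [476.7545 163.3934]
0 559
```

>>> {"fn": "carry_out", "kwargs": {
  "claw": [0,0,0,0,0,0,0,0,0,0,0],
  "delta_pos": [
    [0.708,0.07,1.018],
    [0.708,0.07,1.018],
    [0.708,0.07,1.018],
    [0.708,0.07,1.018],
    [0.708,0.07,1.018],
    [0,0,0],
    [-0.47,0,0.68],
    [-0.47,0,0.68],
    [-0.47,0,0.68],
    [-0.48,0,0.69],
    [0,0,0]
  ],
  "angular": [
    [-0.0084,-0.0028,-0.0008],
    [0,0,0],
    [0,0,0],
    [0,0,0],
    [0,0,0],
    [0,0,0],
    [0,0,0],
    [0,0,0],
    [0,0,0],
    [0,0,0],
    [0,0,0]
  ]
}}

```text
clock: 11.0
position: [0.4979, 0.3346, 0.1784]
ee_rot: [-1.866, -1.78, -0.677]
force: [-1.0, 0.3, -2.8]
width: 0.106
gripper_force: 60.0
```

Run:
```python
from plan import *
st=arm.observe();print(st["clock"],st["position"],st["gripper_force"],st["force"],st["ft_torque"])
go(-5,152,10);go(-3.5,145,10);go(-3,144,5);go(-2,141,0)
```

```text
11.0 [0.4979 0.3346 0.1784] 59.993056654930115 [-1.0397  0.3484 -2.7668] [-1.2577  0.0506  0.0783]
(-5, 152, 10) tcp [0.4957 0.3381 0.1795]
rot [ 0.0035  0.0013 -0.0048] d now [ 0.33 -0.24  0.14] d after rot [ 0.33 -0.24  0.14]
(-3.5, 145, 10) tcp [0.4957 0.3396 0.1725]
rot [ 0.0035  0.0013 -0.0048] d now [-0.01 -0.25  0.77] d after rot [-0.01 -0.24  0.77]
(-3, 144, 5) tcp [0.4957 0.3379 0.1658]
rot [ 0.0037  0.0886 -0.0045] d now [-0.56 -0.24  1.18] d after rot [-0.66 -0.24  1.12]
(-2, 141, 0) tcp [0.4956 0.3373 0.157 ]
rot [ 0.0039  0.1758 -0.0043] d now [-1.17 -0.24  1.81] d after rot [-1.47 -0.24  1.58]
```

>>> {"fn": "carry_out", "kwargs": {
  "claw": [0,0,0,0],
  "delta_pos": [
    [0.2,-0.12,0.18],
    [0,-0.12,0.3],
    [-0.2,0,0.29],
    [0,0,0]
  ],
  "angular": [
    [0,0,0],
    [0,0,0],
    [0,0,0],
    [0,0,0]
  ]
}}

```text
clock: 11.4
position: [0.4975, 0.3384, 0.1737]
ee_rot: [-1.869, -1.782, -0.681]
force: [1.5, -7.1, -4.8]
width: 0.11
gripper_force: 60.0
```

Run:
```python
from plan import *
st=arm.observe();print(st["clock"],st["position"],st["gripper_force"],st["force"],st["ft_torque"])
go(-3.5,145,10);go(-3,144,5);go(-2,141,0)
```

```text
11.4 [0.4975 0.3384 0.1737] 59.98757779598236 [ 1.517  -7.0942 -4.7752] [-2.7319 -0.1024  0.002 ]
(-3.5, 145, 10) tcp [0.4957 0.3396 0.1725]
rot [ 0.0078  0.0025 -0.0037] d now [ 0.   -0.19  0.17] d after rot [ 0.   -0.19  0.17]
(-3, 144, 5) tcp [0.4957 0.3379 0.1658]
rot [ 0.008   0.0898 -0.0033] d now [-0.55 -0.19  0.57] d after rot [-0.6  -0.19  0.52]
(-2, 141, 0) tcp [0.4956 0.3373 0.157 ]
rot [ 0.0082  0.177  -0.0029] d now [-1.16 -0.19  1.21] d after rot [-1.36 -0.19  0.99]
```

>>> {"fn": "carry_out", "kwargs": {
  "claw": [0,0,0,0,0,0],
  "delta_pos": [
    [-0.365,-0.05,0.22],
    [-0.365,-0.05,0.22],
    [-0.365,-0.05,0.22],
    [-0.365,-0.05,0.22],
    [0,0,0],
    [0,0,0]
  ],
  "angular": [
    [0.004,0.044,0],
    [0.004,0.044,0],
    [0,0.044,0],
    [0,0.044,0],
    [0,0,0],
    [0,0,0]
  ]
}}

```text
clock: 12.0
position: [0.4952, 0.3351, 0.1577]
ee_rot: [-1.746, -1.669, -0.809]
force: [1.8, -4.0, -3.2]
width: 0.111
gripper_force: 60.0
```

Run:
```python
from plan import *
st=arm.observe();print(st["clock"],st["position"],st["gripper_force"],st["force"],st["ft_torque"])
go(-2,140,0)
W=arm.get_image("wrist");S=arm.get_image("scene")
T=np.eye(4);T[:3,:3]=R.from_rotvec(st["ee_rot"]).as_matrix();T[:3,3]=st["position"]
B=np.linalg.inv(Tz(np.load("board.npy")))@T@np.linalg.inv(np.load("TB.npy"));print(B)
f=W["frame"][:,:,::-1];b=cv2.resize(S["frame"][120:300,360:490,::-1],None,fx=2.4,fy=2.4,interpolation=cv2.INTER_CUBIC)
c=np.zeros((432,800,3),np.uint8);c[:315,:420]=cv2.resize(f,(420,315));c[:432,480:792]=b
cv2.imwrite("pics/g.png",c)
```

```text
12.0 [0.4952 0.3351 0.1577] 59.99467849731445 [ 1.7631 -3.9633 -3.1641] [-2.05   -0.1972 -0.2783]
(-2, 140, 0) tcp [0.4956 0.3373 0.156 ]
rot [-0.0005  0.0007 -0.0038] d now [0.01 0.03 0.28] d after rot [0.01 0.03 0.28]
[[ 1.      0.002   0.0007 -0.0742]
 [-0.002   1.     -0.0032  0.0006]
 [-0.0007  0.0032  1.      0.0717]
 [ 0.      0.      0.      1.    ]]
```

View pics/g.png

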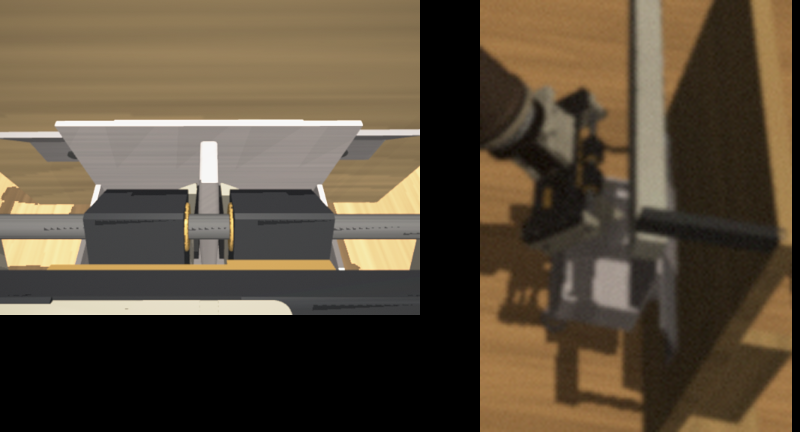

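>>> {"fn": "carry_out", "kwargs": {
  "claw": [0,0,0,0],
  "delta_pos": [
    [-0.11,0,0.1],
    [-0.05,0,0.05],
    [0,0,0],
    [0,0,0]
  ],
  "angular": [
    [0,0,0],
    [0,0,0],
    [0,0,0],
    [0,0,0]
  ],
  "force": 4
}}

```text
clock: 12.5
position: [0.495, 0.336, 0.1561]
ee_rot: [-1.744, -1.671, -0.811]
force: [2.9, -4.3, -0.3]
width: 0.108
gripper_force: 4.0
```

>>> {"fn": "carry_out", "kwargs": {
  "claw": [1.6,2.2,3,4.5,4.5,4.5],
  "delta_pos": [
    [0,0,0],
    [0,0,0],
    [0,0,0],
    [0,0,0],
    [0,0,0],
    [0,0,0]
  ],
  "angular": [
    [0,0,0],
    [0,0,0],
    [0,0,0],
    [0,0,0],
    [0,0,0],
    [0,0,0]
  ]
}}

```text
clock: 13.1
position: [0.4941, 0.336, 0.1556]
ee_rot: [-1.743, -1.669, -0.809]
force: [-0.1, -0.1, 0.7]
width: 0.48
gripper_force: 0.0
```

Run:
```python
from plan import *
st=arm.observe();print(st["clock"],st["position"],st["width"],st["force"],st["ft_torque"])
W=arm.get_image("wrist");b=Tz(np.load("board.npy"))
f=W["frame"][:,:,::-1].copy()
for X in [(-.03,0,.122),(.022,0,.122),(.0425,.095,.115),(.0425,-.095,.115),(.0385,.095,.115),(.0385,-.095,.115)]:
    q=proj(W,(b@[X[0]-.072,X[1],X[2]+.07,1])[:3]);print(X,q)
    cv2.circle(f,tuple(int(v) for v in q),4,(0,0,255),1)
cv2.imwrite("pics/h.png",f)
```

```text
13.1 [0.4941 0.336  0.1556] 0.4804258793183053 [-0.1119 -0.1001  0.6868] [-0.9074 -0.017   0.0167]
(-0.03, 0, 0.122) [274.7977 306.9281]
(0.022, 0, 0.122) [275.2055 185.9071]
(0.0425, 0.095, 0.115) [ 72.7766 161.301 ]
(0.0425, -0.095, 0.115) [478.7231 159.5823]
(0.0385, 0.095, 0.115) [ 70.0431 167.8151]
(0.0385, -0.095, 0.115) [481.4323 166.0906]
```

View pics/h.png

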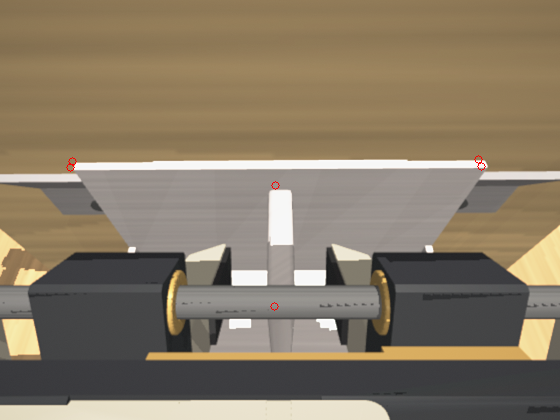

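>>> {"fn": "carry_out", "kwargs": {
  "claw": [5,5,5,5,5],
  "delta_pos": [
    [0,0,-2],
    [0,0,-4],
    [0,0,-4],
    [0,0,-3],
    [0,0,0]
  ],
  "angular": [
    [0,0,0],
    [0,0,0],
    [0,0,0],
    [0,0,0],
    [0,0,0]
  ]
}}

```text
clock: 13.65
position: [0.4926, 0.2333, 0.2408]
ee_rot: [-1.748, -1.669, -0.814]
force: [0.6, 0.5, 0.4]
width: 0.545
gripper_force: 0.0
```

Run:
```python
from plan import *
st=arm.observe();print(st["clock"],st["position"])
ims={n:arm.get_image(n) for n in("scene","side","wrist")}
W=ims["wrist"];b=Tz(np.load("board.npy"));cv2.imwrite("pics/i.png",W["frame"][:,:,::-1])
pr=lambda X,im=W:proj(im,(b@[*X,1])[:3])
for y in(.12,-.12):print("lip",pr((-.024,y,.167)))
for y in(.09,-.09):
    for x in(.0385,.0425): print("top",y,x,pr((x-.072,y,.185)))
    print("wallbase",pr((.0385-.072,y,.074)),"front top",pr((-.0425-.072,y,.11)))
g=cv2.cvtColor(W["frame"],cv2.COLOR_RGB2GRAY).astype(int)
for y in(.12,.09,.05,-.05,-.09,-.12):
    u,v=pr((-.03,y,.18)).astype(int);print(y,u,v,g[v-25:v+30,u].tolist())
for l,X in dict(bin=(0,0,0),hook_edge=(.07,0,.07),foot=(.0715,0,.0125),fin=(-.012,0,.097),board=(.072,0,-.07),cleat_lip=(.048,0,.097),spike=None,spike_mid=None).items():
    for n in ims:
        for k in arm.place_of(l,ims[n])[:2]:print(l,n,px(k["centre"]),round(k["conf"],2), pr(np.array(X)+[-.072,0,.07],ims[n]) if X else onz(ims[n],px(k["centre"]),0 if l=="spike" else .045))
```

```text
13.65 [0.4926 0.2333 0.2408]
lip [136.669  148.3817]
lip [415.4122 147.1557]
top 0.09 0.0385 [164.1208 141.2463]
top 0.09 0.0425 [164.9751 137.688 ]
wallbase [191.5471 216.3657] front top [170.6367 273.1683]
top -0.09 0.0385 [387.5625 140.2599]
top -0.09 0.0425 [386.7132 136.7073]
wallbase [361.882  215.6436] front top [382.4126 272.2985]
0.12 129 142 [111, 111, 113, 112, 112, 110, 109, 107, 107, 107, 106, 106, 105, 107, 107, 109, 112, 115, 117, 118, 118, 118, 116, 116, 116, 116, 117, 118, 121, 153, 196, 214, 214, 213, 162, 90, 72, 74, 74, 74, 74, 79, 93, 99, 98, 98, 99, 99, 97, 98, 100, 99, 103, 106, 111]
0.09 166 142 [113, 113, 113, 113, 111, 110, 107, 106, 105, 106, 105, 107, 107, 107, 107, 110, 114, 117, 119, 118, 123, 185, 242, 246, 247, 223, 143, 133, 135, 137, 136, 132, 130, 132, 136, 134, 132, 132, 134, 130, 119, 110, 109, 108, 103, 100, 101, 101, 100, 102, 101, 101, 100, 99, 100]
0.05 215 142 [112, 114, 114, 113, 111, 108, 106, 105, 104, 104, 106, 107, 108, 109, 108, 108, 109, 112, 115, 119, 159, 237, 246, 245, 243, 198, 134, 129, 132, 133, 131, 129, 129, 132, 134, 134, 131,
[... 1485 characters left out ...]
in wrist [281.512 206.598] 0.78 [275.9703 204.9763]
board scene [427.616 243.096] 0.88 [427.8699 245.156 ]
cleat_lip scene [436.912 204.288] 0.59 [435.6328 209.4577]
cleat_lip scene [273.896 324.114] 0.4 [435.6328 209.4577]
cleat_lip side [238.896 171.99 ] 0.73 [239.2331 156.8429]
cleat_lip side [239.904 166.698] 0.42 [239.2331 156.8429]
cleat_lip wrist [272.384 149.604] 0.93 [275.9954 147.7689]
spike scene [302.12  215.292] 0.42 [0.4507 0.021  0.    ]
spike side [232.512 247.8  ] 0.56 [0.4403 0.0388 0.    ]
spike_mid scene [302.624 201.012] 0.64 [0.4291 0.0182 0.045 ]
spike_mid side [234.024 238.098] 0.52 [0.4478 0.0386 0.045 ]
spike_mid side [219.688 363.006] 0.36 [ 0.3805 -0.4367  0.045 ]
```

Run:
```python
from plan import *
ims={n:arm.get_image(n) for n in("scene","side")}
W=cv2.imread("pics/i.png");g=cv2.cvtColor(W,cv2.COLOR_BGR2GRAY).astype(int)
Wc=arm.get_image("wrist");b=Tz(np.load("board.npy"))
print("fin pred rear/front top",[proj(Wc,(b@[x-.072,0,.192,1])[:3]) for x in(.022,-.03)])
print("fin col",g[140:250,281].tolist())
print("col 230",g[195:290,230].tolist())
C=np.array([(x,y,z) for x in(-.0425,) for y in(-.095,.095) for z in(0,.04)]+[(.0425,y,.115) for y in(-.095,.095)]+[(.0425,y,0) for y in(-.095,.095)])
for n in ims:
    im=ims[n];t=arm.trace("bin",im)
    if not t: print(n,"none");continue
    m=t[0]["region"];v,u=np.where(m)
    for th in(-4,0,4):
        B=binpose(np.load("board.npy"),-.002,.14,th)
        q=np.array([proj(im,(B@[*X,1])[:3]) for X in C])
        M=np.zeros((420,560),np.uint8);cv2.fillConvexPoly(M,cv2.convexHull(q.round().astype(np.int32)),1)
        print(n,th,"pred box",q.min(0),q.max(0),"obs",u.min(),v.min(),u.max(),v.max(),"IoU",(m&(M>0)).sum()/(m|(M>0)).sum())
# sub-pixel: side image front bottom edge columns
im=ims["side"];gs=cv2.cvtColor(im["frame"],cv2.COLOR_RGB2GRAY).astype(int)
for y in(.06,-.06):
    q=[proj(im,(binpose(np.load("board.npy"),-.002,.14,th)@[-.0425,y,z,1])[:3]).round(1) for th in(-3,0,3) for z in(0,.04)];print(q)
    u=int(q[2][0]);v=int(q[2][1]);print(v-25,gs[v-25:v+12,u].tolist())
```

```text
fin pred rear/front top [array([276.3261, 149.8818]), array([276.2681, 205.8583])]
fin col [245, 231, 166, 129, 128, 131, 132, 132, 132, 133, 131, 155, 236, 246, 245, 244, 244, 244, 244, 243, 244, 244, 244, 244, 244, 245, 245, 245, 245, 245, 245, 245, 245, 245, 245, 245, 245, 247, 223, 150, 142, 144, 144, 145, 144, 143, 143, 144, 144, 145, 145, 142, 141, 143, 143, 143, 141, 141, 143, 142, 141, 141, 141, 141, 142, 148, 157, 154, 138, 132, 131, 131, 132, 134, 134, 135, 135, 136, 135, 136, 135, 135, 136, 136, 136, 136, 136, 136, 136, 135, 136, 136, 136, 137, 136, 137, 137, 137, 137, 136, 136, 137, 136, 137, 137, 137, 136, 137, 136, 136]
col 230 [133, 133, 130, 129, 131, 132, 134, 134, 134, 133, 133, 133, 131, 131, 130, 130, 130, 130, 130, 131, 129, 156, 237, 246, 245, 245, 245, 245, 245, 245, 246, 245, 245, 245, 245, 244, 244, 244, 244, 245, 245, 245, 245, 244, 244, 244, 245, 245, 245, 244, 244, 244, 244, 245, 245, 246, 223, 151, 141, 144, 145, 145, 144, 145, 147, 146, 143, 141, 142, 144, 148, 147, 145, 147, 190, 243, 247, 246, 248, 225, 139, 128, 128, 131, 130, 131, 130, 128, 128, 119,
[... 551 characters left out ...]
1.7576] [265.1913 190.117 ] obs 217 154 265 192 IoU 0.6231805929919138
[array([225.8, 191.3]), array([225.2, 183.2]), array([225.7, 190.7]), array([225.1, 182.2]), array([225.6, 189.9]), array([225. , 181.1])]
165 [31, 35, 53, 100, 108, 107, 109, 109, 110, 108, 107, 108, 107, 125, 200, 217, 214, 189, 128, 109, 110, 108, 107, 107, 108, 106, 90, 83, 81, 81, 81, 81, 81, 80, 81, 81, 79]
[array([256.2, 189.8]), array([256.1, 181.7]), array([256.3, 189.2]), array([256.1, 180.7]), array([256.3, 188.4]), array([256.1, 179.6])]
164 [38, 39, 71, 103, 107, 108, 109, 111, 109, 108, 109, 109, 116, 159, 208, 217, 213, 155, 117, 112, 112, 109, 112, 107, 106, 98, 96, 143, 99, 80, 80, 80, 80, 79, 80, 80, 77]
```

```bash
cat >> plan.py <<'E'
def tool(G,psi=30,a=42,back=0.):
    yaw=np.load("board.npy")[2]-np.radians(psi);M=R.from_euler('z',yaw).as_matrix();a=np.radians(a)
    z=M@[np.sin(a),0,-np.cos(a)];ty=-M[:,1];tx=np.cross(ty,z)
    return np.c_[tx,ty,z,np.array(G)+(.019-back)*z]
E
python3 - <<'E'
from plan import *
T=tool([.442,.03,.052],back=.14);print(T);togo(T)
E
```

```text
[[ 0.3973  0.8451  0.3578  0.3987]
 [ 0.628  -0.5347  0.5655 -0.0384]
 [ 0.6691 -0.     -0.7431  0.1419]]
rot [-0.3786 -0.1354  0.361 ] d now [-25.36  -7.98 -15.06] d after rot [-27.4    6.95 -11.6 ]
```

>>> {"fn": "carry_out", "kwargs": {
  "claw": [5,5,5,5,5,5,5,5,5,5,5,5,5,5,5],
  "delta_pos": [
    [0,0,0],
    [0,0,0],
    [0,0,0],
    [0,0,0],
    [0,0,0],
    [-3.43,0.87,-1.45],
    [-3.43,0.87,-1.45],
    [-3.43,0.87,-1.45],
    [-3.43,0.87,-1.45],
    [-3.43,0.87,-1.45],
    [-3.43,0.87,-1.45],
    [-3.43,0.87,-1.45],
    [-3.43,0.87,-1.45],
    [0,0,0],
    [0,0,0]
  ],
  "angular": [
    [-0.0757,-0.0271,0.0722],
    [-0.0757,-0.0271,0.0722],
    [-0.0757,-0.0271,0.0722],
    [-0.0757,-0.0271,0.0722],
    [-0.0757,-0.0271,0.0722],
    [0,0,0],
    [0,0,0],
    [0,0,0],
    [0,0,0],
    [0,0,0],
    [0,0,0],
    [0,0,0],
    [0,0,0],
    [0,0,0],
    [0,0,0]
  ]
}}

```text
clock: 16.75
position: [0.3988, -0.0392, 0.1416]
ee_rot: [-2.321, -1.275, -0.891]
force: [-0.1, 0.3, 0.3]
width: 0.545
gripper_force: 0.0
```

Run:
```python
from plan import *
st=arm.observe();print(st["clock"],st["position"],st["joints"])
W=arm.get_image("wrist");cv2.imwrite("pics/j.png",W["frame"][:,:,::-1])
for l,z in(("spike",0),("spike_mid",.045)):
    for k in arm.place_of(l,W)[:3]:print(l,px(k["centre"]),round(k["conf"],2),onz(W,px(k["centre"]),z))
for k in arm.trace("spike",W)[:2]:
    m=k["region"];v,u=np.where(m);print(k["conf"],len(u),u.min(),u.max(),v.min(),v.max())
    if len(u)<50: continue
    for r in range(v.min(),v.max()+1,6): print(r,u[v==r].min(),u[v==r].max(),end="; ")
    b=v.max();c=u[v>b-3].mean();print("\nbottom",onz(W,(c,b+1),0),"tip",u[v==v.min()].mean(),v.min(),onz(W,(u[v==v.min()].mean(),v.min()),.095))
for G in([.442,.03,0],):
    print("pred foot,tip",proj(W,np.array(G)),proj(W,np.array(G)+[0,0,.095]))
```

```text
16.75 [ 0.3988 -0.0392  0.1416] [ 0.802   0.3293 -0.2378  2.3575 -1.0372  0.7885  0.8864]
spike [281.624 231.084] 0.82 [0.4447 0.0254 0.    ]
spike_mid [282.016 208.908] 0.92 [0.445  0.0258 0.045 ]
pred foot,tip [276.3922 228.6393] [275.6422 173.9964]
```

Run:
```python
from plan import *
togo(tool([.4448,.0256,.052]))
```

```text
rot [-0.0011 -0.0003  0.002 ] d now [-0.24  0.53 13.82] d after rot [-0.24  0.52 13.82]
```

>>> {"fn": "carry_out", "kwargs": {
  "claw": [5,5,5,5,5,5,0,0,0,0,0,0,0,0],
  "delta_pos": [
    [-0.24,0.52,2],
    [0,0,3],
    [0,0,3],
    [0,0,3],
    [0,0,2.8],
    [0,0,0],
    [0,0,0],
    [0,0,0],
    [0,0,0],
    [0,0,0],
    [0,0,0],
    [0,0,0],
    [0,0,0],
    [0,0,0]
  ],
  "angular": [
    [0,0,0],
    [0,0,0],
    [0,0,0],
    [0,0,0],
    [0,0,0],
    [0,0,0],
    [0,0,0],
    [0,0,0],
    [0,0,0],
    [0,0,0],
    [0,0,0],
    [0,0,0],
    [0,0,0],
    [0,0,0]
  ],
  "force": 40
}}

```text
clock: 18.35
position: [0.4455, 0.0281, 0.0423]
ee_rot: [-2.32, -1.28, -0.879]
force: [-0.5, -2.3, 6.6]
width: 0.206
gripper_force: 39.7
```

Run:
```python
from plan import *
st=arm.observe();print(st["clock"],st["position"],st["width"]*92,st["gripper_force"],st["force"])
b=Tz(np.load("board.npy"))
up=R.from_rotvec(st["ee_rot"]).as_matrix().T@[0,0,1];print("up",up)
for n,X in dict(above=(-.088,.05,.128+.06),place=(-.088,.05,.129)).items():
    T=tool((b@[*X,1])[:3]);print(n,T[:,3]);togo(T)
```

```text
18.35 [0.4455 0.0281 0.0423] 18.909934163906666 39.68579610656889 [-0.4971 -2.2682  6.5519]
up [ 0.6647 -0.0048 -0.7471]
above [0.451  0.3316 0.1739]
rot [-0.0057  0.006  -0.0008] d now [ 28.11 -15.74   7.51] d after rot [ 28.08 -15.76   7.58]
place [0.451  0.3316 0.1149]
rot [-0.0057  0.006  -0.0008] d now [ 24.19 -15.71  11.91] d after rot [ 24.13 -15.76  11.97]
```

Run:
```python
from plan import *
W=arm.get_image("wrist");cv2.imwrite("pics/k.png",W["frame"][:,:,::-1])
for l,z in(("spike",0),("spike_mid",.045)):
    for k in arm.place_of(l,W)[:2]:print(l,px(k["centre"]),round(k["conf"],2),onz(W,px(k["centre"]),z))
P=lambda X:proj(W,np.array(X)).round(1)
print("pred foot/mid/tip",P([.4448,.0256,0]),P([.4448,.0256,.045]),P([.4448,.0256,.095]),"at G",P([.4387,.0174,0]),P([.4387,.0174,.095]))
g=cv2.cvtColor(W["frame"],cv2.COLOR_RGB2GRAY).astype(int)
for u in(268,276,284):print(u,g[150:330:3,u].tolist())
for v in(200,220,240,260):print(v,g[v,230:330:3].tolist())
for n in("side","scene"):
    I=arm.get_image(n)
    for l,z in(("spike",0),("spike_mid",.045)):
        for k in arm.place_of(l,I)[:1]:print(n,l,round(k["conf"],2),onz(I,px(k["centre"]),z))
st=arm.observe();print(st["position"],st["force"])
```

```text
spike [279.104 295.68 ] 0.64 [0.4452 0.0251 0.    ]
spike_mid [279.608 268.212] 0.95 [0.4469 0.0272 0.045 ]
pred foot/mid/tip [278.  295.3] [277.5 273.4] [276.5 232.4] at G [276.6 313.6] [274.  261.4]
268 [196, 196, 196, 198, 191, 184, 182, 185, 189, 195, 197, 193, 190, 187, 185, 183, 177, 179, 185, 188, 189, 191, 194, 196, 196, 195, 190, 185, 129, 127, 127, 127, 123, 118, 115, 110, 106, 99, 93, 87, 81, 74, 73, 73, 74, 62, 89, 84, 98, 103, 105, 102, 99, 95, 87, 80, 69, 187, 183, 180]
276 [180, 184, 192, 195, 196, 195, 196, 195, 187, 182, 181, 185, 190, 195, 196, 192, 188, 186, 185, 181, 177, 179, 184, 186, 189, 191, 167, 163, 159, 155, 151, 145, 139, 132, 127, 123, 117, 111, 106, 101, 94, 89, 82, 79, 76, 63, 90, 89, 97, 103, 104, 102, 99, 94, 88, 80, 66, 178, 181, 185]
284 [192, 186, 181, 178, 180, 188, 193, 196, 196, 194, 197, 193, 184, 182, 183, 185, 191, 196, 194, 191, 188, 184, 184, 179, 176, 175, 171, 167, 163, 158, 153, 148, 141, 135, 129, 123, 117, 109, 105, 98, 91, 85, 80, 79, 75, 63, 89, 89, 98, 102, 105, 103, 99, 94, 80, 81, 57, 97, 95, 91]
200 [183, 188, 187, 187, 185, 183
[... 171 characters left out ...]
 188, 187, 187, 185, 183, 183, 191, 196, 196, 192, 188, 185, 178, 178, 184, 185, 190, 193, 191, 183, 182, 194, 196, 192, 190, 191, 189, 181, 173]
240 [185, 189, 189, 187, 178, 171, 171, 176, 179, 187, 117, 94, 116, 133, 142, 148, 152, 150, 153, 151, 140, 125, 110, 180, 184, 186, 190, 191, 186, 182, 190, 196, 194, 191]
260 [35, 79, 167, 165, 166, 166, 166, 60, 35, 72, 82, 90, 96, 103, 109, 113, 114, 114, 112, 115, 110, 104, 97, 87, 67, 43, 166, 166, 166, 166, 166, 112, 29, 43]
side spike 0.6 [ 0.5037  0.6537 -0.    ]
side spike_mid 0.36 [ 0.6291 -0.0205  0.045 ]
scene spike 0.62 [0.4452 0.0175 0.    ]
scene spike_mid 0.68 [0.4409 0.0176 0.045 ]
[0.4455 0.0281 0.0424] [ 0.3996 -3.1122  6.1572]
```

Run:
```python
import cv2,numpy as np,pickle
from h import *
W=cv2.imread("pics/k.png").astype(int);sat=W.max(2)-W.min(2)
for v in range(215,290,3):
    print(v,"".join("#" if s<30 else "." for s in sat[v,225:335:2]))
J=cv2.imread("pics/j.png").astype(int);sat=J.max(2)-J.min(2)
print("j");
for v in range(150,245,4):
    print(v,"".join("#" if s<30 else "." for s in sat[v,235:330:2]))
print(pickle.load(open("cams.pkl","rb"))["wrist"][0])
```

```text
215 .......................................................
218 .......................................................
221 .......................................................
224 .......................................................
227 ..........................####.........................
230 .........................#######.......................
233 ......................###########......................
236 .....................#############.....................
239 ...................#################...................
242 ..................###################..................
245 .................#####################.................
248 ..............###########################..............
251 ....#........############################..............
254 #####........############################........######
257 #####........############################........######
260 #####.......##############################.......######
263 #####.......##############################.......######
266 #####.......##############################.......######
269 #####.......####
[... 1100 characters left out ...]
............############...................
206 .................############...................
210 .................###########....................
214 .................###########....................
218 .................###########....................
222 .................###########....................
226 .................###########....................
230 .................###########....................
234 ..................#########.....................
238 ....................#####.......................
242 ................................................
[[364.81256856   0.         278.16428163]
 [  0.         364.81256856 207.9087423 ]
 [  0.           0.           1.        ]]
```

>>> {"fn": "carry_out", "kwargs": {
  "claw": [4,4,4,4],
  "delta_pos": [
    [0,0,0],
    [0,0,0],
    [0,0,0],
    [0,0,0]
  ],
  "angular": [
    [0,0,0],
    [0,0,0],
    [0,0,0],
    [0,0,0]
  ]
}}

```text
clock: 19.2
position: [0.4449, 0.0285, 0.0421]
ee_rot: [-2.32, -1.28, -0.878]
force: [0.0, 0.2, 0.4]
width: 0.433
gripper_force: 0.0
```

Run:
```python
from plan import *
st=arm.observe();print(st["clock"],st["position"],st["width"]*92,st["force"],st["joints"])
W=arm.get_image("wrist")
for l,z in(("spike",0),("spike_mid",.045)):
    for k in arm.place_of(l,W)[:2]:print(l,px(k["centre"]),round(k["conf"],2),onz(W,px(k["centre"]),z))
J=W["frame"].astype(int);sat=J.max(2)-J.min(2)
for v in range(205,290,5):
    print(v,"".join("#" if s<30 else "." for s in sat[v,225:335:2]))
for X in([.4448,.0256],[.4465,.028]): print(proj(W,np.array(X+[.095])))
togo(tool([.4465,.028,.052]))
```

```text
19.2 [0.4449 0.0285 0.0421] 39.85014431010707 [0.0018 0.174  0.3881] [ 0.9841  0.7072 -0.799   2.3834 -1.3049  0.2347  1.0779]
spike [278.096 293.58 ] 0.95 [0.4447 0.0267 0.    ]
spike_mid [278.992 266.616] 0.64 [0.4465 0.0283 0.045 ]
205 .......................................................
210 .......................................................
215 .......................................................
220 .......................................................
225 .......................................................
230 .......................#####...........................
235 ....................############.......................
240 .................#################.....................
245 ..#.............####################...............#...
250 #.###..........######################............####.#
255 .#####........########################...........####..
260 ######.........#######################...........#####.
265 ######.........######################...........#######
270 ######..........#####################...........#######
275 ######..........#####################...........#######
280 ######...........###################............#######
285 ######..........####################...########.#######
[278.4213 231.9783]
[278.8914 223.9757]
rot [-0.0066  0.0062 -0.001 ] d now [0.71 0.16 1.19] d after rot [0.7  0.15 1.2 ]
```

>>> {"fn": "carry_out", "kwargs": {
  "claw": [4,4,4,4],
  "delta_pos": [
    [0.2,0.05,0.4],
    [0.2,0.05,0.4],
    [0.2,0,0.3],
    [0,0,0]
  ],
  "angular": [
    [0,0,0],
    [0,0,0],
    [0,0,0],
    [0,0,0]
  ]
}}

```text
clock: 19.75
position: [0.4523, 0.0385, 0.0379]
ee_rot: [-2.319, -1.279, -0.879]
force: [-0.1, 0.5, -0.2]
width: 0.435
gripper_force: 0.0
```

Run:
```python
from plan import *
st=arm.observe();print(st["clock"],st["position"],st["width"]*92,st["force"],st["joints"])
togo(tool([.4456,.0268,.052]))
```

```text
19.75 [0.4523 0.0385 0.0379] 40.05566445226699 [-0.1283  0.5428 -0.2172] [ 1.0009  0.754  -0.8722  2.3768 -1.3058  0.1614  1.0638]
rot [-0.0072  0.0051 -0.001 ] d now [-0.06  0.05 -0.05] d after rot [-0.06  0.05 -0.05]
```

>>> {"fn": "carry_out", "kwargs": {
  "claw": [0,0,0,0,0,0,0,0,0,0,0],
  "delta_pos": [
    [0,0,0],
    [0,0,0],
    [0,0,0],
    [0,0,0],
    [0,0,0],
    [0,0,0],
    [0.67,0,-0.74],
    [1.34,0,-1.48],
    [2.01,0,-2.22],
    [2.01,0,-2.22],
    [0.67,0,-0.74]
  ],
  "angular": [
    [0,0,0],
    [0,0,0],
    [0,0,0],
    [0,0,0],
    [0,0,0],
    [0,0,0],
    [0,0,0],
    [0,0,0],
    [0,0,0],
    [0,0,0],
    [0,0,0]
  ],
  "force": 50
}}

```text
clock: 20.85
position: [0.4534, 0.0384, 0.1399]
ee_rot: [-2.32, -1.284, -0.88]
force: [0.2, -0.2, -2.0]
width: 0.201
gripper_force: 49.9
```

Run:
```python
from plan import *
st=arm.observe();print(st["clock"],st["position"],st["width"]*92,st["gripper_force"],st["force"],st["joints"])
W=arm.get_image("wrist")
J=W["frame"].astype(int);sat=J.max(2)-J.min(2)
for v in range(200,290,5):
    print(v,"".join("#" if s<30 else "." for s in sat[v,225:335:2]))
T=R.from_rotvec(st["ee_rot"]).as_matrix();G=st["position"]-.019*T[:,2]
print("G",G,"tip pred upright",proj(W,G+[0,0,.043]),"shank top",proj(W,G+[0,0,.013]))
b=Tz(np.load("board.npy"))
for n,X in dict(above=(-.088,.05,.188),place=(-.088,.05,.129)).items():
    print(n);togo(tool((b@[*X,1])[:3]))
```

```text
20.85 [0.4534 0.0384 0.1399] 18.535447334582184 49.93795601520105 [ 0.2439 -0.1713 -2.0102] [ 0.8689  0.392  -0.6459  2.3289 -1.0711  0.533   0.6793]
200 .......................................................
205 .......................................................
210 .......................................................
215 ......................................................#
220 .....................................................##
225 ....................................................###
230 ....................................................###
235 ...................................................####
240 ..................................................#####
245 ...................................................####
250 ..............###.....................###.............#
255 #####........####.....................###........######
260 #####........####.....##########......####.......######
265 #####.......#####.##################..####.......######
270 ##..#.......##############################.......#.####
275 #..........################################.....#....##
280 #..........################################..........##
285 #...##############################################...##
G [0.4468 0.0277 0.1541] tip pred upright [274.4682 257.013 ] shank top [275.3648 281.5138]
above
rot [-0.0042  0.0068  0.0026] d now [ 20.69 -15.8   13.91] d after rot [ 20.56 -15.91  13.98]
place
rot [-0.0042  0.0068  0.0026] d now [ 16.78 -15.79  18.32] d after rot [ 16.61 -15.91  18.36]
```

>>> {"fn": "carry_out", "kwargs": {
  "claw": [0,0,0,0,0,0,0,0,0,0,0,0],
  "delta_pos": [
    [1.03,-0.8,0.7],
    [2.06,-1.59,1.4],
    [2.06,-1.59,1.4],
    [2.06,-1.59,1.4],
    [2.06,-1.59,1.4],
    [2.06,-1.59,1.4],
    [2.06,-1.59,1.4],
    [2.06,-1.59,1.4],
    [2.06,-1.59,1.4],
    [2.06,-1.59,1.4],
    [1.03,-0.8,0.7],
    [0,0,0]
  ],
  "angular": [
    [-0.0042,0.0068,0.0026],
    [0,0,0],
    [0,0,0],
    [0,0,0],
    [0,0,0],
    [0,0,0],
    [0,0,0],
    [0,0,0],
    [0,0,0],
    [0,0,0],
    [0,0,0],
    [0,0,0]
  ]
}}

```text
clock: 22.1
position: [0.4548, 0.3265, 0.1911]
ee_rot: [-2.316, -1.291, -0.846]
force: [-0.8, -0.1, -1.8]
width: 0.207
gripper_force: 49.9
```

Run:
```python
from plan import *
st=arm.observe();print(st["clock"],st["position"],st["gripper_force"],st["force"],st["joints"])
b=Tz(np.load("board.npy"))
T=R.from_rotvec(st["ee_rot"]).as_matrix();G=st["position"]-.019*T[:,2]
print("G in board",np.linalg.inv(b)@[*G,1])
for n,X in dict(place=(-.088,.05,.129)).items():
    print(n);togo(tool((b@[*X,1])[:3]))
W=arm.get_image("wrist");J=W["frame"].astype(int)
for n,X in dict(finfront=(-.102,0,.192),finrear=(-.05,0,.192),spiketip=None).items():
    print(n,proj(W,(b@[*X,1])[:3]) if X else proj(W,G+[0,0,.043]))
S=arm.get_image("scene");print([ (px(k["centre"]),round(k["conf"],2)) for k in arm.place_of("spike_mid",S)[:2]],proj(S,G-[0,0,.007]))
print("fin",[ (px(k["centre"]),round(k["conf"],2)) for k in arm.place_of("fin",W)[:2]],proj(W,(b@[-.084,0,.167,1])[:3]))
```

```text
22.1 [0.4548 0.3265 0.1911] 49.9381376549718 [-0.8056 -0.1072 -1.754 ] [ 0.2591  0.2977 -0.8675  2.2868 -1.3181  0.1175  0.2133]
G in board [-0.0929  0.0454  0.2055  1.    ]
place
rot [-0.0263  0.022   0.0002] d now [-4.8  -0.44  5.94] d after rot [-4.93 -0.59  5.81]
finfront [370.745  265.3486]
finrear [312.7808 180.9828]
spiketip [272.0354 259.0125]
[(array([389.2  , 228.102]), 0.29)] [412.3657 185.0894]
fin [] [342.0897 250.4091]
```

Run:
```python
from plan import *
b=Tz(np.load("board.npy"))
for n,X in dict(above=(-.098,.055,.2),place=(-.094,.055,.132)).items():
    print(n);togo(tool((b@[*X,1])[:3],psi=18))
```

```text
above
rot [ 0.1153  0.0218 -0.1625] d now [-0.74 -1.09 -0.1 ] d after rot [-0.55 -1.2   0.02]
place
rot [ 0.1153  0.0218 -0.1625] d now [-4.91 -1.15  5.29] d after rot [-4.82 -1.33  5.33]
```

>>> {"fn": "carry_out", "kwargs": {
  "claw": [0,0,0,0,0,0],
  "delta_pos": [
    [-0.16,-0.28,0],
    [-0.16,-0.28,0],
    [-0.16,-0.28,0],
    [-0.16,-0.28,0],
    [0,0,0],
    [0,0,0]
  ],
  "angular": [
    [0.0288,0.0055,-0.0406],
    [0.0288,0.0055,-0.0406],
    [0.0288,0.0055,-0.0406],
    [0.0288,0.0055,-0.0406],
    [0,0,0],
    [0,0,0]
  ]
}}

```text
clock: 22.9
position: [0.4444, 0.3237, 0.1863]
ee_rot: [-2.138, -1.485, -0.822]
force: [-0.1, -0.5, -2.2]
width: 0.205
gripper_force: 49.9
```

```bash
cat > chk.py <<'E'
from plan import *
st=arm.observe();print(st["clock"],st["position"],st["gripper_force"],st["force"],st["joints"])
b=Tz(np.load("board.npy"))
T=R.from_rotvec(st["ee_rot"]).as_matrix();G=st["position"]-.019*T[:,2]
print("G in board",np.linalg.inv(b)@[*G,1])
togo(tool((b@[-.094,.055,.132,1])[:3],psi=18))
E
python3 chk.py
```

```text
22.9 [0.4444 0.3237 0.1863] 49.93770484230481 [-0.0918 -0.5294 -2.1934] [ 0.3246  0.346  -0.8569  2.2669 -1.1968  0.2527  0.334 ]
G in board [-0.0972  0.0539  0.2004  1.    ]
rot [ 0.0015 -0.0012 -0.0015] d now [-4.39 -0.21  5.26] d after rot [-4.38 -0.21  5.26]
```

>>> {"fn": "carry_out", "kwargs": {
  "claw": [0,0,0,0,0],
  "delta_pos": [
    [-0.75,-0.05,0.9],
    [-0.75,-0.05,0.9],
    [-0.75,-0.05,0.9],
    [-0.75,-0.05,0.9],
    [0,0,0]
  ],
  "angular": [
    [0,0,0],
    [0,0,0],
    [0,0,0],
    [0,0,0],
    [0,0,0]
  ]
}}

```text
clock: 23.4
position: [0.4472, 0.3235, 0.1467]
ee_rot: [-2.136, -1.49, -0.803]
force: [-0.8, -0.6, -1.4]
width: 0.207
gripper_force: 49.9
```

```bash
python3 chk.py
```

```text
23.4 [0.4472 0.3235 0.1467] 49.937476675986545 [-0.8113 -0.6487 -1.4117] [ 0.3694  0.4857 -0.9532  2.2829 -1.3184  0.1169  0.5171]
G in board [-0.0972  0.0508  0.161   1.    ]
rot [-0.0097  0.0082 -0.0018] d now [-1.77 -0.45  2.29] d after rot [-1.79 -0.48  2.27]
```

Run:
```python
from plan import *
b=Tz(np.load("board.npy"))
for X in((-.095,.056,.161),(-.095,.058,.132)):
  togo(tool((b@[*X,1])[:3],psi=8,a=46))
```

```text
rot [ 0.1112  0.0771 -0.1282] d now [ 0.17 -0.78  0.02] d after rot [ 0.26 -0.74  0.12]
rot [ 0.1112  0.0771 -0.1282] d now [-1.8  -0.94  2.15] d after rot [-1.84 -0.94  2.11]
```

>>> {"fn": "carry_out", "kwargs": {
  "claw": [0,0,0,0,0,0],
  "delta_pos": [
    [0.05,-0.19,0.02],
    [0.05,-0.19,0.02],
    [0.05,-0.19,0.02],
    [0.05,-0.19,0.02],
    [0,0,0],
    [0,0,0]
  ],
  "angular": [
    [0.0278,0.0193,-0.032],
    [0.0278,0.0193,-0.032],
    [0.0278,0.0193,-0.032],
    [0.0278,0.0193,-0.032],
    [0,0,0],
    [0,0,0]
  ]
}}

```text
clock: 24.0
position: [0.4403, 0.3282, 0.1484]
ee_rot: [-1.923, -1.607, -0.818]
force: [0.3, 0.3, -2.8]
width: 0.208
gripper_force: 49.9
```

```bash
sed -i '$d' chk.py; echo 'togo(tool((b@[-.095,.058,.132,1])[:3],psi=8,a=46))' >> chk.py; python3 chk.py
```

```text
24.0 [0.4403 0.3282 0.1484] 49.9373424895748 [ 0.2593  0.2623 -2.7616] [ 0.4228  0.5563 -0.9367  2.2518 -1.1975  0.2563  0.6208]
G in board [-0.0944  0.0561  0.1616  1.    ]
rot [ 0.0007 -0.      0.0016] d now [-2.19 -0.19  1.99] d after rot [-2.19 -0.18  1.99]
```

>>> {"fn": "carry_out", "kwargs": {
  "claw": [0,0,0,0,0],
  "delta_pos": [
    [-0.55,-0.05,0.5],
    [-0.55,-0.05,0.5],
    [-0.55,-0.04,0.5],
    [-0.54,-0.04,0.49],
    [0,0,0]
  ],
  "angular": [
    [0,0,0],
    [0,0,0],
    [0,0,0],
    [0,0,0],
    [0,0,0]
  ]
}}

```text
clock: 24.5
position: [0.4376, 0.3275, 0.1181]
ee_rot: [-1.923, -1.607, -0.816]
force: [-0.3, 0.5, -2.0]
width: 0.202
gripper_force: 49.9
```

```bash
python3 chk.py
```

```text
24.5 [0.4376 0.3275 0.1181] 49.937054428010015 [-0.2552  0.4693 -1.9972] [ 0.4665  0.6796 -1.0261  2.2734 -1.2762  0.1254  0.7571]
G in board [-0.0951  0.0588  0.1313  1.    ]
rot [-0.0012  0.0002  0.0012] d now [ 0.07  0.08 -0.03] d after rot [ 0.07  0.08 -0.03]
```

>>> {"fn": "carry_out", "kwargs": {
  "claw": [2.4,2.8,3.4,3.4,3.4],
  "delta_pos": [
    [0,0,0],
    [0,0,0],
    [0,0,0],
    [0,0,0],
    [0,0,0]
  ],
  "angular": [
    [0,0,0],
    [0,0,0],
    [0,0,0],
    [0,0,0],
    [0,0,0]
  ]
}}

```text
clock: 25.0
position: [0.438, 0.3278, 0.1189]
ee_rot: [-1.921, -1.609, -0.818]
force: [0.4, -0.8, -0.1]
width: 0.37
gripper_force: 0.0
```

```bash
python3 chk.py
python3 - <<'E'
from plan import *
st=arm.observe();print(st["width"]*92)
W=arm.get_image("wrist");J=W["frame"].astype(int)
cv2.imwrite("pics/l.png",W["frame"][:,:,::-1])
for l in("spike","spike_mid","fin"):
    for k in arm.place_of(l,W)[:2]: print(l,px(k["centre"]),round(k["conf"],2))
b=Tz(np.load("board.npy"))
for z in(.074,.119,.169):print(proj(W,(b@[-.095,.0588,z,1])[:3]))
E
```

```text
25.0 [0.438  0.3278 0.1189] 0.0 [ 0.4161 -0.8185 -0.0538] [ 0.4664  0.6781 -1.0256  2.2724 -1.2745  0.1275  0.757 ]
G in board [-0.0949  0.0583  0.1321  1.    ]
rot [-0.0007 -0.0008  0.0037] d now [-0.02  0.03 -0.  ] d after rot [-0.02  0.03 -0.  ]
34.06982440788775
spike [278.376 315.504] 0.65
spike_mid [281.288 292.32 ] 0.66
fin [437.808 210.882] 0.68
[274.1778 321.6675]
[273.4048 297.9721]
[271.9665 253.8847]
```

Spike stands in the compartment. Retreat along the fingers.

>>> {"fn": "carry_out", "kwargs": {
  "claw": [3.4,3.4,3.4,3.4,3.4,3.4,3.4,3.4,3.4],
  "delta_pos": [
    [0,0,-1],
    [0,0,-2],
    [0,0,-3],
    [0,0,-3],
    [0,0,-3],
    [0,0,-3],
    [0,0,0],
    [0,0,0],
    [0,0,0]
  ],
  "angular": [
    [0,0,0],
    [0,0,0],
    [0,0,0],
    [0,0,0],
    [0,0,0],
    [0,0,0],
    [0,0,0],
    [0,0,0],
    [0,0,0]
  ]
}}

```text
clock: 26.1
position: [0.4183, 0.2222, 0.2223]
ee_rot: [-1.919, -1.609, -0.817]
force: [-1.3, -0.9, 0.1]
width: 0.371
gripper_force: 0.0
```

Run:
```python
from plan import *
st=arm.observe();print(st["clock"],st["position"],st["force"],st["joints"],st["dq"].round(3))
b=Tz(np.load("board.npy"))
ims={n:arm.get_image(n) for n in("wrist","scene","side")};W=ims["wrist"]
for l,X in dict(spike=(-.095,.0588,.074),spike_mid=(-.095,.0588,.119),fin=(-.084,0,.167),bin=(-.072,0,.07),hook_edge=(-.002,0,.14),foot=(-.0005,0,.0825),cleat_lip=(-.024,0,.167)).items():
    for n in ims:
        for k in arm.place_of(l,ims[n])[:1]: print(l,n,px(k["centre"]),round(k["conf"],2),proj(ims[n],(b@[*X,1])[:3]))
g=cv2.cvtColor(W["frame"],cv2.COLOR_RGB2GRAY).astype(int)
for y in(.12,.08,.02,-.06):
    for nm,X in(("lip",(-.024,y,.167)),("top",(-.0315,y,.185))):
        u,v=proj(W,(b@[*X,1])[:3]);ui,vi=int(round(u)),int(round(v));print(y,nm,round(v,1),vi-8,g[vi-8:vi+9,ui].tolist())
```

```text
26.1 [0.4183 0.2222 0.2223] [-1.3232 -0.9484  0.1282] [ 0.6251  0.2898 -0.77    2.242  -0.9864  0.6981  0.509 ] [-0.007  0.011 -0.003  0.003  0.002  0.005 -0.001]
spike wrist [277.592 227.094] 0.7 [276.7305 232.3071]
spike scene [403.872 210.21 ] 0.59 [401.5646 209.4505]
spike side [223.272 184.296] 0.36 [225.9246 187.0345]
spike_mid wrist [279.776 207.102] 0.85 [276.5673 208.3821]
spike_mid scene [427.616 157.08 ] 0.54 [405.0164 199.8407]
spike_mid side [227.08 174.72] 0.57 [225.2141 177.4637]
fin wrist [352.688 156.786] 0.56 [351.3243 154.8246]
fin scene [408.52  207.396] 0.66 [412.5981 205.7836]
fin side [240.296 166.32 ] 0.67 [239.7666 164.7129]
bin wrist [332.976 207.69 ] 0.78 [331.7442 206.6041]
bin scene [408.016 227.514] 0.96 [408.7002 227.4407]
bin side [243.824 183.414] 0.92 [240.6465 183.925 ]
hook_edge wrist [328.888 104.118] 0.79 [325.5265 104.5362]
hook_edge scene [441.672 215.88 ] 0.8 [441.1491 216.909 ]
hook_edge side [241.976 162.288] 0.93 [239.3245 159.9131]
foot scene [436.016 228.9  ] 0.73 [435.6333 229.2109]
foot side [240.8   171.192] 0.6 [239.8885 171.7839]
cle
[... 299 characters left out ...]
3, 105, 108, 111, 112, 113, 113, 112, 112, 113, 112, 111, 112, 111, 114, 148]
0.08 lip 108.4 100 [246, 213, 134, 125, 128, 128, 128, 126, 123, 122, 126, 128, 126, 124, 123, 125, 125]
0.08 top 98.1 90 [103, 103, 106, 108, 112, 111, 123, 211, 244, 246, 247, 220, 136, 126, 129, 130, 129]
0.02 lip 101.4 93 [241, 192, 126, 120, 123, 124, 124, 124, 123, 124, 125, 125, 125, 123, 122, 124, 122]
0.02 top 90.7 83 [103, 104, 104, 104, 104, 113, 181, 239, 245, 245, 232, 167, 123, 121, 123, 124, 123]
-0.06 lip 92.2 84 [240, 184, 125, 120, 122, 123, 124, 125, 126, 127, 127, 126, 126, 126, 125, 124, 126]
-0.06 top 81.2 73 [103, 106, 106, 105, 105, 105, 142, 235, 246, 246, 240, 186, 128, 123, 126, 126, 126]
```

```bash
python3 -c "
from cell import arm
print(arm.sign_off())"
```

```text
the job is handed in; nothing more can be done
None
```

The bin hangs on the cleat, within about 1 mm of fully home by the camera measurements. The spike was set into its left compartment (as you face the board) with about a 5 mm drop. The gripper is clear, I saw no sign of the bystanders being touched, and the job was handed in at about 27 s. One joint read up to 0.003 rad below its 0.12 lower limit at two points during the spike placing, and the hand-in returned no verdict.

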